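# Hang a rinsed bottle neck-down on the revolving drying stand

## Task

Turn the revolving drying stand until its slim peg faces straight to the front, toward you. Then pick up the rinsed amber bottle that lies on the worktop, turn it neck-down and slide its neck gently over the slim peg until the mouth rests on the peg's rubber collar, and let go, with the peg still facing front. Leave the things round about where they are.

Things in the scene. Friction and masses are not known exactly. Their poses are not given: they have to be found in the camera images.
- drying_stand: Fixed foot of the revolving drying stand: a round grey drip pan, 204 mm across and 20 mm high, with a short column. Origin: centre of its underside, on the worktop, on the axis of rotation. A white ball hub (68 mm across, centre 60 mm up) turns on it with three pegs 120 degrees apart, all sloping outward and up at 50 degrees from level.
- peg_hub (a joint): Turn of the hub with its pegs about the stand's vertical axis, rad. 0: slim peg points straight to the front (world -x, the robot's side). Positive: turned clockwise seen from above; at +1.57 the slim peg points to the robot's left (+y). Turns by a light push on a peg (about 2 N at 60 mm from the axis); no spring or click, stays where left; free 3.1 rad each way.
- slim_peg (a point): Slim blue peg, the only one that fits the neck: 85 mm long beyond its collar, 20 mm diameter there, 12 mm near the rounded tip. Origin: centre of the outer face of its black rubber collar (33 mm across), 25 mm from the stand's axis, 90 mm above the worktop. z: along the peg to its tip. The other two pegs are stout (27 to 30 mm diameter, 75 mm long), for wide-mouthed jars.
- slim_peg_tip (a point): Rounded end of the slim peg: 80 mm from the stand's axis, 155 mm above the worktop.
- amber_bottle: Open empty square bottle of brown glass, 0.18 kg, lying, mouth away from the robot: 160 mm long; flat-sided body 54 mm wide (y), 46 mm high (z), 102 mm long; then shoulders and a round threaded neck, 34 mm long, 31 mm outside, 23 mm bore, into the hollow body. Origin: middle of its length, on the side it lies on (its axis is 23 mm above). x: along the bottle to the mouth; z: up as it lies.
- bottle_mouth (a point): Centre of the bottle's open mouth, at the end of the neck (80 mm from the middle of the bottle's length).
- bottle_base (a point): Centre of the bottle's base (outside), 80 mm from the middle of its length.
- bottle_cap: The bottle's black screw cap, 38 mm across, 18 mm high, lying near it. Origin: centre of its underside. Not needed; leave it.
- white_bottle: White capped plastic bottle, 45 x 56 x 141 mm, standing. Bystander. Origin: centre of its underside.
- timer: White lab timer, 58 x 66 x 17 mm, lying flat. Bystander. Origin: centre of its underside.
- red_marker: White marker pen with a red cap, 138 mm long, 12 mm thick, lying. Bystander. Origin: middle of the pen, on its underside.
Not all that is in view belongs to the job. Leave any pink or turquoise look-alike of the amber_bottle alone.

How it is judged:
By the outcome, as a careful person would: the job done as asked, in the order asked, and still so for the second after the job is handed in, with the robot touching nothing.
It also fails if it takes over 67 s, if anything falls off the work surface, if the arm or the gripper's body presses on something with over 40 N, if the wrist force passes 120 N, or if a joint passes its speed limit or range.

## Robot

A 6-joint arm with a two-finger parallel gripper is mounted at the origin on a cart in front of the work surface, level with it; the furniture and walls round the work are solid. World frame = base frame: x ahead of the robot, y to its left, z up, the work surface at z = 0. Lengths are in m, angles in rad, forces in N, time in s.
With the tool pointing down it reaches from about 0.25 to 0.775 m from the base axis. Payload 4 kg.
Tool frame: the origin (TCP) lies on the centre line of the jaws, within the pads' length; the fingertips stand 25 mm ahead of it and the grasp point (between the pads) lies 6 mm ahead of it; z points along the fingers, y is the line along which they close (so a half turn about z gives the same grasp; the last joint's range is limited). The gripper opens to 94 mm and grips with 3 to 60 N. Pads are 16 mm wide; open, the fingers measure 119 mm over their backs; the gripper's body (75 mm by 177 mm) begins 78 mm behind the grasp point.
Start: joints at [1.026, 0.087, 1.371, -0, 1.684, -0.103], TCP at [0.235, 0.497, 0.231] pointing down, gripper open.
Joint ranges: [-3.1, 3.1], [-0.76, 2.03], [0.27, 2.55], [-1.08, 4.22], [0.17, 2.65], [-2.57, 2.57]. Speed limits (rad/s): [2.79, 2.79, 3.14, 3.14, 3.14, 3.14].

## Interface

Orientations are given as [roll, pitch, yaw] about the fixed x, y, z axes, in that order (R = Rz(yaw) Ry(pitch) Rx(roll)).
In Python, from bench import robot, imaging gives the robot as it stands. The module is installed in compiled form; this text tells all that it offers.
- The arm moves only by the tool drive_tool, never from a script. Its argument "series" is a list of rows, each a list of 3 entries, a list of its own where there are three numbers: the finger opening in m, from 0 to 0.094, then the shift along the tool's x, y, z in m, then the turn, a rotation vector about the tool's x, y, z in rad. A call has 1 to 5 rows; each row is the pose to reach, as a shift and turn from the pose commanded when the call began, along the tool's axes at that moment; what a row does not reach only later rows make up. A row lasts 1/8 s, in which the tool goes at most 62.5 mm and 10.7 degrees, less where a joint would pass 70% of its speed; a pose out of reach is approached as far as the arm can. A call with a gripper value outside its range is refused whole. The fingers move at their own pace and stop on an object; the grip force is fixed at half the most. Time passes only in rows, so rows that repeat a pose let the fingers close. It gives the time, the measured TCP pose, the force, the opening and the grip force at its end, in the units of the state.
- robot.get_obs(): the state, without advancing time (a new reading comes with each control period).
- imaging.snapshot(name): name is "scene" or "top"; returns the picture (400x640x3 uint8, red, green, blue); there is no depth.
- imaging.get_calibration(name): a dict with "intrinsics" (3x3 intrinsics, pixels), "position" and "rotation" of the camera in the world. Camera axes: x right, y up, looking along -z (the intrinsics and any distortion apply to the point x, -y, -z); pixel columns grow to the right and rows downward; lengths in m; the calibration is good to about 2 mm. A picture is of the moment at which its call begins. get_calibration takes no time and is no camera call.
- robot.close_job(): hands the job in; it is judged then, once.
The state is a dict: "time": time; "joint_positions": joint angles; "qvel": joint speeds; "joint_torque": joint torques, N m; "tool_pos": TCP position; "ee_rot": TCP orientation; "wrist_force": force on the tool from outside, world axes, zero at the start; "wrist_torque": the same for the moment, N m; "width": finger opening in m; "finger_force": force on a finger pad.
Only numpy, scipy, OpenCV 4.12 (cv2) and the standard library are available. Lean on these libraries where they do the work, as an engineer would, in place of code of your own. Each camera call takes 0.05 s, during which the arm holds its last target. There are 200 camera calls.

## Working session

There is one attempt and no reset: what is moved stays moved. The work goes in short steps, Python scripts to look and compute and a tool call to move; the robot and the scene stay as the last step left them, time stands still between calls to the robot, and variables do not carry over. Pictures are saved under pics/ and viewed, at most 11 in all, crops included, and the job is handed in when it is done.

Besides the shell and the picture viewer there is one more tool, called after "Emit:" as name(argument=value, ...), one argument or row to a line, values as JSON. drive_tool: Moves the arm, as the interface text tells. Its arguments: {"type":"object","properties":{"series":{"type":"array"}},"required":["series"]}

```bash
mkdir -p pics; python3 - <<'E'
from bench import robot, imaging
import cv2, numpy as np
np.set_printoptions(precision=4,suppress=True)
for n in("scene","top"):
    im=imaging.snapshot(n); cv2.imwrite(f"pics/{n}0.png",im[:,:,::-1])
    c=imaging.get_calibration(n); print(n,c)
print(robot.get_obs())
E
```

```text
scene {'intrinsics': array([[463.7308,   0.    , 320.0778],
       [  0.    , 463.7308, 204.2927],
       [  0.    ,   0.    ,   1.    ]]), 'position': array([-0.3506,  0.8919,  1.1295]), 'rotation': array([ 0.9121, -0.0212, -2.4202])}
top {'intrinsics': array([[387.4066,   0.    , 322.7934],
       [  0.    , 387.4066, 199.9639],
       [  0.    ,   0.    ,   1.    ]]), 'position': array([ 0.2013, -0.1215,  1.5346]), 'rotation': array([ 0.2048,  0.0007, -1.5704])}
{'time': 0.1, 'joint_positions': array([ 1.0259,  0.0879,  1.3721,  0.    ,  1.6836, -0.1031]), 'qvel': array([-0.0003, -0.001 , -0.0034,  0.0019, -0.0016,  0.0001]), 'joint_torque': array([  0.002 , -34.1252, -30.3301,   0.072 ,   0.0304,  -0.0001]), 'tool_pos': array([0.2349, 0.4968, 0.2294]), 'ee_rot': array([-3.1396, -0.0002,  2.6998]), 'wrist_force': array([-0.5353,  0.274 , -0.9048]), 'wrist_torque': array([ 0.0321, -0.0164,  0.0383]), 'finger_force': 0.0, 'width': 0.09348579628759313}
```

View pics/scene0.png

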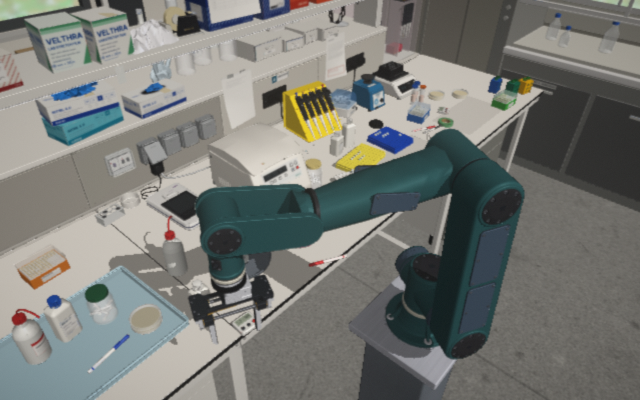

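View pics/top0.png

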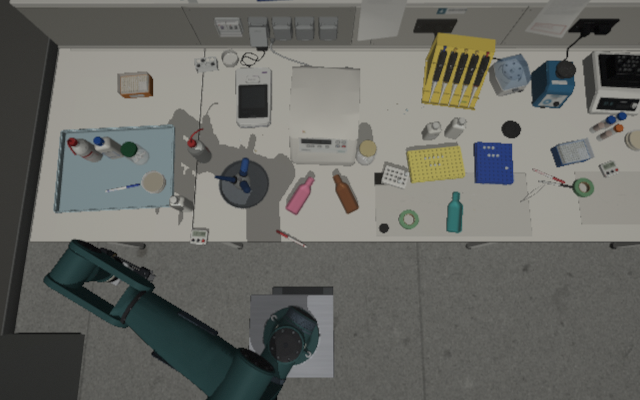

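Top view: stand near (244,184), amber bottle at (345,192) with neck at (338,173), pink look-alike at (301,194). The arm hides the stand in the scene view.

```bash
cat > h.py <<'E'
from bench import robot, imaging
import cv2, numpy as np
from scipy.spatial.transform import Rotation as R
np.set_printoptions(precision=4,suppress=True)
def cam(n):
    c=imaging.get_calibration(n); return c["intrinsics"],c["position"],R.from_euler("xyz",c["rotation"]).as_matrix()
def ray(n,uv):
    K,p,M=cam(n); d=np.linalg.inv(K)@[uv[0],uv[1],1]; d=M@(d*[1,-1,-1]); return p,d/np.linalg.norm(d)
def plane(n,uv,z):
    p,d=ray(n,uv); return p+d*(z-p[2])/d[2]
def proj(n,P):
    K,p,M=cam(n); q=(M.T@(np.array(P)-p))*[1,-1,-1]; q=K@q; return q[:2]/q[2]
def two(a,b):
    p,d=ray("top",a);q,e=ray("scene",b)
    s=np.linalg.lstsq(np.c_[d,-e],q-p,rcond=None)[0]; A=p+d*s[0];B=q+e*s[1]
    return (A+B)/2,np.linalg.norm(A-B)
E
python3 - <<'E'
from h import *
im=cv2.imread("pics/top0.png")
cv2.imwrite("pics/c1.png",cv2.resize(im[140:240,200:370],None,fx=4.7,fy=4.7,interpolation=cv2.INTER_CUBIC))
for uv,z in [((244,184),0.02),((345,192),.023),((338,174),.023),((290,238),0),((199,235),.017)]: print(uv,plane("top",uv,z))
hsv=cv2.cvtColor(im,cv2.COLOR_BGR2HSV)
m=cv2.inRange(hsv,(5,100,30),(18,255,200)); m[:, :320]=0; m[:,365:]=0; m[:160]=0; m[220:]=0
p=np.argwhere(m)[:,::-1].astype(float); print(len(p),p.min(0),p.max(0))
w=np.array([plane("top",u,.023)[:2] for u in p]); c=w.mean(0); v=np.linalg.svd(w-c)[2][0]; t=(w-c)@v; print(c,v,t.min(),t.max(), c+v*t.min(),c+v*t.max())
E
```

```text
(244, 184) [0.5815 0.1971 0.02  ]
(345, 192) [ 0.5479 -0.2092  0.023 ]
(338, 174) [ 0.6225 -0.1818  0.023 ]
(290, 238) [0.366  0.0096 0.    ]
(199, 235) [0.3758 0.3658 0.017 ]
419 [334. 175.] [357. 212.]
[ 0.5359 -0.2096] [-0.9035 -0.4286] -0.08983950339104357 0.06879966843425 [ 0.6171 -0.1711] [ 0.4738 -0.2391]
```

View pics/c1.png

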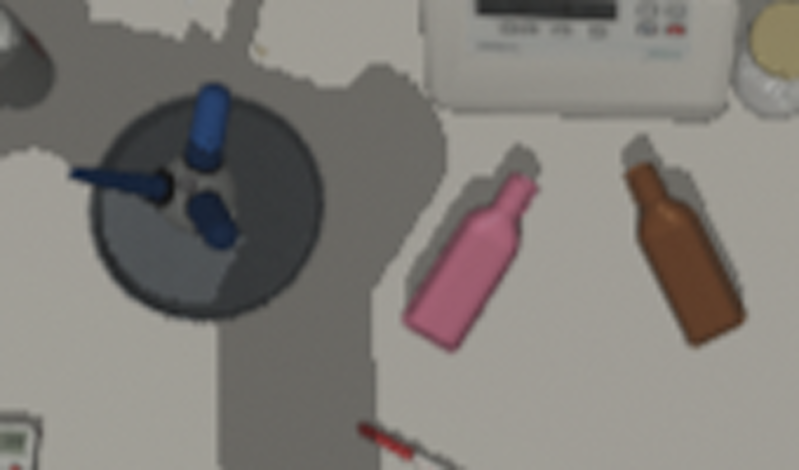

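The crop shows the slim peg pointing left (about +y, tip at crop (75,174)), with stout pegs up and lower right. The amber bottle's mouth is up-left and its base is at the lower right.

```bash
python3 - <<'E'
from h import *
f=lambda u,v:(200+u/4.7,140+v/4.7)
# pan rim extremes in crop (top rim z=.02)
pts=[plane("top",f(*p),.02)[:2] for p in [(91,200),(324,197),(205,321),(128,290),(290,287),(118,125)]]
A=np.array(pts); s=np.linalg.lstsq(np.c_[2*A,np.ones(len(A))],(A**2).sum(1),rcond=None)[0]; print("pan",s[:2],np.sqrt(s[2]+s[0]**2+s[1]**2))
t=plane("top",f(75,174),.152); c=plane("top",f(163,186),.09); print("tip",t,"collar",c)
d=(t[:2]-s[:2]); print(np.hypot(*d),"q",np.arctan2(d[1],-d[0]))
for n,p,z in[("mouth",(640,166),.028),("base",(719,332),.03),("whitebottle",(-106,275),.14),("pen",(365,428),.006)]: print(n,plane("top",f(*p),z))
for P in [(.58,.197,.06),(.617,-.171,.023),(.474,-.239,.023)]: print(proj("scene",P))
E
```

```text
pan [0.5861 0.1966] 0.10247832506900854
tip [0.5749 0.2739 0.152 ] collar [0.5815 0.219  0.09  ]
0.07817410662439746 q 1.4265333258874129
mouth [ 0.6156 -0.1742  0.028 ]
base [ 0.4709 -0.2394  0.03  ]
whitebottle [0.4963 0.4145 0.14  ]
pen [0.3928 0.0585 0.006 ]
[241.5377 247.9872]
[307.7782 202.9707]
[347.1987 210.5264]
```

```bash
cat >> h.py <<'E'
def down(a):  # tool pointing down, closing line at world angle a (deg)
    return R.from_euler("xyz",[np.pi,0,np.radians(a+90)])
def rel(pos,Rt,p0=None,R0=None):
    o=robot.get_obs(); p0=o["tool_pos"] if p0 is None else np.array(p0); R0=R.from_euler("xyz",o["ee_rot"]) if R0 is None else R0
    return R0.inv().apply(np.array(pos)-p0),(R0.inv()*Rt).as_rotvec()
def show(t=""):
    o=robot.get_obs(); print(t,round(o["time"],2),o["tool_pos"],o["ee_rot"],o["joint_positions"],o["wrist_force"],o["width"],o["finger_force"])
E
python3 - <<'E'
from h import *
A=down(36); pA=[.40,.38,.25]
print(rel(pA,A)); B=down(8); pB=[.577,.2585,.25]; print(rel(pB,B,pA,A))
C=[.577,.2585,.13]; print(rel(C,B,pB,B))
E
```

```text
(array([-0.1992, -0.0351, -0.0206]), array([-0.002 ,  0.0003,  0.5007]))
(array([-0.2023,  0.0718,  0.    ]), array([-0.    , -0.    ,  0.4887]))
(array([ 0.  , -0.  ,  0.12]), array([0., 0., 0.]))
```

Emit:
drive_tool(
  series=[
    [0.05, [-0.05, -0.009, -0.005], [0, 0, 0.12]],
    [0.05, [-0.1, -0.018, -0.01], [0, 0, 0.25]],
    [0.05, [-0.15, -0.026, -0.015], [0, 0, 0.38]],
    [0.05, [-0.199, -0.035, -0.021], [-0.002, 0, 0.5]],
    [0.05, [-0.199, -0.035, -0.021], [-0.002, 0, 0.5]],
  ],
)

```text
time: 0.72
tool_pos: [0.4025, 0.3784, 0.2512]
ee_rot: [3.14, 0.0, 2.194]
wrist_force: [-0.2, -0.4, -0.5]
width: 0.0505
finger_force: 0.0
```

Emit:
drive_tool(
  series=[
    [0.05, [-0.05, 0.018, 0], [0, 0, 0.12]],
    [0.05, [-0.1, 0.036, 0], [0, 0, 0.25]],
    [0.05, [-0.15, 0.054, 0], [0, 0, 0.38]],
    [0.05, [-0.202, 0.072, 0], [0, 0, 0.489]],
    [0.05, [-0.202, 0.072, 0], [0, 0, 0.489]],
  ],
)

```text
time: 1.35
tool_pos: [0.5787, 0.2577, 0.2494]
ee_rot: [-3.14, -0.0, 1.708]
wrist_force: [-0.1, -0.4, 0.2]
width: 0.0499
finger_force: 0.0
```

```bash
python3 - <<'E'
from h import *
show(); 
for n in("scene","top"): cv2.imwrite(f"pics/{n}1.png",imaging.snapshot(n)[:,:,::-1])
a=cv2.imread("pics/scene1.png")[120:320,170:430]; b=cv2.imread("pics/top1.png")[110:260,180:380]
cv2.imwrite("pics/c2.png",np.vstack([cv2.resize(a,(390,300)),cv2.resize(b,(390,292))]))
E
```

```text
1.35 [0.5787 0.2577 0.2494] [-3.1403 -0.0005  1.7076] [0.3291 0.2742 1.1169 0.0007 1.7516 0.1925] [-0.0744 -0.4158  0.2071] 0.049901680075526936 0.0
```

View pics/c2.png

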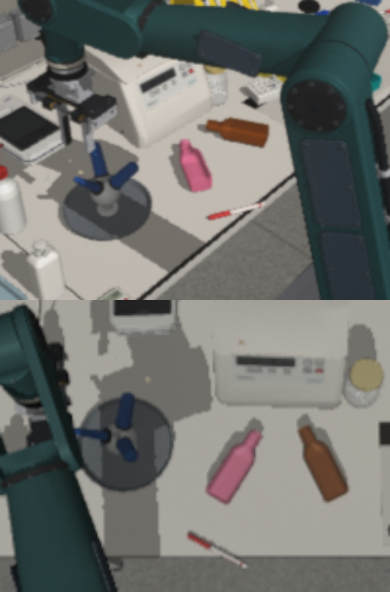

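Scene crop: the amber bottle (mouth left at (208,125), base right at (268,132)) and the stand hub (107,195) are both clear now. Next I triangulate them from the two views.

```bash
python3 - <<'E'
from h import *
s=cv2.imread("pics/scene1.png"); t=cv2.imread("pics/top1.png")
def ends(im,box):
    x0,y0,x1,y1=box; m=np.zeros(im.shape[:2],np.uint8)
    m[y0:y1,x0:x1]=cv2.inRange(cv2.cvtColor(im,cv2.COLOR_BGR2HSV),(3,100,30),(18,255,220))[y0:y1,x0:x1]
    n,l,st,c=cv2.connectedComponentsWithStats(m); k=1+np.argmax(st[1:,4]); p=np.argwhere(l==k)[:,::-1].astype(float)
    c=p.mean(0); v=np.linalg.svd(p-c,full_matrices=False)[2][0]; q=(p-c)@v
    a=p[q<np.percentile(q,3)].mean(0); b=p[q>np.percentile(q,97)].mean(0); return c,a,b,len(p)
T=ends(t,(320,160,370,225)); S=ends(s,(295,190,360,225)); print(T,S)
print("centroid",two(T[0],S[0]))
for a in T[1:3]:
  for b in S[1:3]: print(two(a,b))
for P in [(.575,.274,.155),(.5825,.222,.09),(.586,.197,.02)]: print("exp",proj("scene",P),proj("top",P))
cv2.imwrite("pics/c3.png",cv2.resize(s[205:285,205:285],(560,560),interpolation=cv2.INTER_CUBIC))
E
```

```text
(array([345.1603, 194.9234]), array([335.7692, 176.3077]), array([353.0769, 209.5385]), 418) (array([330.1762, 206.9525]), array([308.8125, 202.8125]), array([347.1875, 209.4375]), 505)
centroid (array([ 0.5353, -0.2097,  0.0246]), np.float64(0.0004558051650587282))
(array([ 0.6125, -0.1725,  0.0252]), np.float64(0.0006114998218773575))
(array([ 0.5358, -0.2025,  0.0498]), np.float64(0.1483724266945881))
(array([ 0.5326, -0.1938,  0.0432]), np.float64(0.1488311736249602))
(array([ 0.4756, -0.2403,  0.0268]), np.float64(0.0004862710712653398))
exp [221.2242 238.8591] [215.7158 176.7738]
exp [234.453 244.773] [233.9027 179.3148]
exp [241.3357 255.7854] [244.0594 182.9137]
```

View pics/c3.png

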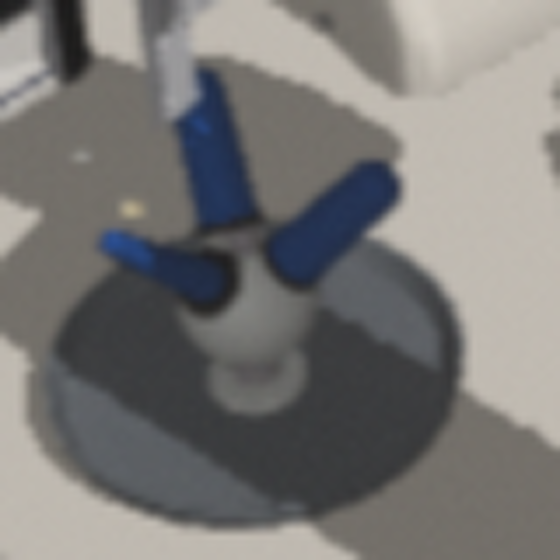

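Emit:
drive_tool(
  series=[
    [0.05, [0, 0, 0.04], [0, 0, 0]],
    [0.05, [0, 0, 0.08], [0, 0, 0]],
    [0.05, [0, 0, 0.105], [0, 0, 0]],
    [0.05, [0, 0, 0.119], [0, 0, 0]],
    [0.05, [0, 0, 0.119], [0, 0, 0]],
  ],
)

```text
time: 2.08
tool_pos: [0.576, 0.2606, 0.1319]
ee_rot: [-3.141, -0.001, 1.713]
wrist_force: [0.0, -0.2, 0.8]
width: 0.0499
finger_force: 0.0
```

Emit:
drive_tool(
  series=[
    [0.05, [-0.0006, -0.0088, 0], [0, 0, -0.142]],
    [0.05, [-0.0025, -0.0174, 0], [0, 0, -0.285]],
    [0.05, [-0.0055, -0.0257, 0], [0, 0, -0.428]],
    [0.05, [-0.0097, -0.0334, 0], [0, 0, -0.569]],
    [0.05, [-0.0151, -0.0405, 0], [0, 0, -0.712]],
  ],
)

```text
time: 2.7
tool_pos: [0.5402, 0.2406, 0.1349]
ee_rot: [3.134, 0.001, 2.429]
wrist_force: [0.3, 2.8, -0.6]
width: 0.0499
finger_force: 1.0
```

Emit:
drive_tool(
  series=[
    [0.05, [-0.0006, -0.0088, 0], [0, 0, -0.142]],
    [0.05, [-0.0025, -0.0174, 0], [0, 0, -0.285]],
    [0.05, [-0.0055, -0.0257, 0], [0, 0, -0.428]],
    [0.05, [-0.0097, -0.0334, 0], [0, 0, -0.569]],
    [0.05, [-0.0151, -0.0405, 0], [0, 0, -0.712]],
  ],
)

```text
time: 3.32
tool_pos: [0.5244, 0.2002, 0.135]
ee_rot: [3.137, 0.005, 3.141]
wrist_force: [0.0, 2.7, 0.6]
width: 0.0504
finger_force: 1.1
```

```bash
python3 - <<'E'
from h import *
show(); print(rel([.524,.1966,.13],down(90)))
E
```

```text
3.33 [0.5244 0.2002 0.135 ] [3.1365 0.0046 3.141 ] [ 0.2616  0.1457  1.4969  0.0037  1.4933 -1.3089] [0.0303 2.6884 0.6368] 0.05039533645364975 1.0611220416103606
(array([ 0.0004, -0.0037,  0.0049]), array([ 0.005 ,  0.0046, -0.0006]))
```

Emit:
drive_tool(
  series=[
    [0.03, [0, 0, 0], [0, 0, 0]],
    [0.02, [0, 0, 0], [0, 0, 0]],
    [0.0, [0, 0, 0], [0, 0, 0]],
    [0.0, [0, 0, 0], [0, 0, 0]],
    [0.0, [0, 0, 0], [0, 0, 0]],
  ],
)

```text
time: 3.95
tool_pos: [0.524, 0.1991, 0.1327]
ee_rot: [3.139, 0.001, 3.135]
wrist_force: [-2.4, 3.4, 3.6]
width: 0.014
finger_force: 30.0
```

```bash
python3 - <<'E'
from h import *
show()
E
```

```text
3.95 [0.524  0.1991 0.1327] [3.1393 0.0013 3.1349] [ 0.2609  0.1481  1.4987  0.0019  1.4929 -1.3034] [-2.3549  3.3786  3.635 ] 0.014012567175907525 29.97605867742095
```

Emit:
drive_tool(
  series=[
    [0.0, [0, -0.001, 0], [0, 0, 0]],
    [0.0, [0, -0.0025, 0], [0, 0, 0]],
    [0.0, [0, -0.0025, 0], [0, 0, 0]],
    [0.05, [0, -0.0025, 0], [0, 0, 0]],
    [0.05, [0, -0.0025, 0], [0, 0, 0]],
  ],
)

```text
time: 4.58
tool_pos: [0.5242, 0.195, 0.1317]
ee_rot: [-3.141, 0.001, 3.134]
wrist_force: [-0.0, 0.8, -0.8]
width: 0.0308
finger_force: 0.0
```

Emit:
drive_tool(
  series=[
    [0.05, [0, 0, 0], [0, 0, 0]],
    [0.05, [0, 0, -0.03], [0, 0, 0]],
    [0.05, [0, 0, -0.07], [0, 0, 0]],
    [0.094, [0, 0, -0.12], [0, 0, 0]],
    [0.094, [0, 0, -0.15], [0, 0, 0]],
  ],
)

```text
time: 5.2
tool_pos: [0.5245, 0.1956, 0.2854]
ee_rot: [3.14, 0.005, 3.134]
wrist_force: [-0.2, -0.2, 0.5]
width: 0.0668
finger_force: 0.0
```

```bash
python3 - <<'E'
from h import *
show()
# bottle grasp: yaw 25.5, tool tilted forward a
yaw=np.radians(25.5); u=np.array([np.cos(yaw),np.sin(yaw),0]); mid=np.array([.5455,-.205,.024])
def tool(u,a):  # z = u sin a - Z cos a ; y horizontal; x = y x z
    z=u*np.sin(a)-np.array([0,0,1])*np.cos(a)
    for s in(1,-1):
        y=s*np.cross([0,0,1],u); yield R.from_matrix(np.c_[np.cross(y,z),y,z])
G=mid-u*0.025  # grasp point on the body
for i,Rt in enumerate(tool(u,np.radians(40))):
    z=Rt.apply([0,0,1]); tcp=G-z*.006; pre=tcp-z*.12
    print(i,"tcp",tcp,"pre",pre,Rt.as_euler("xyz"),rel(pre,Rt))
E
```

```text
5.2 [0.5245 0.1956 0.2854] [3.1398 0.0051 3.1341] [ 0.2554  0.1013  1.2477  0.0004  1.7871 -1.3078] [-0.1514 -0.1564  0.4745] 0.06680565763582247 0.0
0 tcp [ 0.5195 -0.2174  0.0286] pre [ 0.4498 -0.2506  0.1205] [-3.1416  0.6981 -2.6965] (array([ 0.0722, -0.4471,  0.1637]), array([-0.1573, -0.6805, -0.434 ]))
1 tcp [ 0.5195 -0.2174  0.0286] pre [ 0.4498 -0.2506  0.1205] [ 3.1416 -0.6981  0.4451] (array([ 0.0722, -0.4471,  0.1637]), array([-0.9192,  0.2125,  2.5475]))
```

```bash
cat >> h.py <<'E'
def tool(u,a,s=-1):
    u=np.array(u); z=u*np.sin(a)-np.array([0,0,1])*np.cos(a); y=s*np.cross([0,0,1],u)
    return R.from_matrix(np.c_[np.cross(y,z),y,z])
E
python3 - <<'E'
from h import *
yaw=np.radians(25.5); u=[np.cos(yaw),np.sin(yaw),0]; g=tool(u,np.radians(40))
P=[([.46,.03,.28],down(39)),([.42,-.13,.26],down(-13)),([.40,-.25,.24],down(-64.5)),([.4498,-.2506,.1205],g),([.5195,-.2174,.0286],g)]
p=R0=None
for q,Q in P:
    print(rel(q,Q,p,R0)); p,R0=q,Q
E
```

```text
(array([ 0.0633, -0.1661,  0.0047]), array([0.004 , 0.004 , 0.8826]))
(array([-0.0992, -0.1318,  0.02  ]), array([ 0.    , -0.    ,  0.9076]))
(array([-0.1214,  0.0075,  0.02  ]), array([ 0.    , -0.    ,  0.8988]))
(array([0.0447, 0.022 , 0.1195]), array([0.    , 0.6981, 0.    ]))
(array([0.0001, 0.    , 0.12  ]), array([0., 0., 0.]))
```

Emit:
drive_tool(
  series=[
    [0.094, [0.013, -0.033, 0.001], [0, 0, 0.177]],
    [0.094, [0.025, -0.066, 0.002], [0, 0, 0.353]],
    [0.094, [0.038, -0.1, 0.003], [0, 0, 0.53]],
    [0.094, [0.051, -0.133, 0.004], [0, 0, 0.706]],
    [0.094, [0.063, -0.166, 0.005], [0, 0, 0.883]],
  ],
)

```text
time: 5.82
tool_pos: [0.4591, 0.0289, 0.2769]
ee_rot: [3.14, 0.0, 2.245]
wrist_force: [0.4, 0.0, -0.6]
width: 0.0938
finger_force: 0.0
```

Emit:
drive_tool(
  series=[
    [0.094, [-0.02, -0.026, 0.004], [0, 0, 0.18]],
    [0.094, [-0.04, -0.053, 0.008], [0, 0, 0.363]],
    [0.094, [-0.06, -0.079, 0.012], [0, 0, 0.544]],
    [0.094, [-0.08, -0.105, 0.016], [0, 0, 0.726]],
    [0.094, [-0.099, -0.132, 0.02], [0, 0, 0.908]],
  ],
)

```text
time: 6.45
tool_pos: [0.4189, -0.1311, 0.2564]
ee_rot: [3.141, -0.001, 1.337]
wrist_force: [0.3, 0.7, -0.7]
width: 0.0939
finger_force: 0.0
```

Emit:
drive_tool(
  series=[
    [0.094, [-0.024, 0.001, 0.004], [0, 0, 0.18]],
    [0.094, [-0.048, 0.003, 0.008], [0, 0, 0.36]],
    [0.094, [-0.073, 0.005, 0.012], [0, 0, 0.54]],
    [0.094, [-0.097, 0.006, 0.016], [0, 0, 0.72]],
    [0.094, [-0.121, 0.008, 0.02], [0, 0, 0.899]],
  ],
)

```text
time: 7.08
tool_pos: [0.3995, -0.2505, 0.2362]
ee_rot: [-3.141, -0.001, 0.438]
wrist_force: [-0.6, 0.2, -0.4]
width: 0.0943
finger_force: 0.0
```

```bash
python3 - <<'E'
from h import *
yaw=np.radians(25.5); u=[np.cos(yaw),np.sin(yaw),0]; g=tool(u,np.radians(40))
show(); print(rel([.4498,-.2506,.1205],g))
for n in("scene","top"): cv2.imwrite(f"pics/{n}2.png",imaging.snapshot(n)[:,:,::-1])
a=cv2.imread("pics/scene2.png")[205:285,200:300]; b=cv2.imread("pics/top2.png")[145:225,200:300]
cv2.imwrite("pics/c4.png",np.hstack([cv2.resize(x,(400,320),interpolation=cv2.INTER_CUBIC) for x in(a,b)]))
E
```

```text
7.08 [ 0.3995 -0.2505  0.2362] [-3.1411 -0.0012  0.4381] [-0.6812 -0.09    1.5364  0.0013  1.6952  0.4517] [-0.588   0.1524 -0.3822] 0.09432895593479658 0.0
(array([0.0453, 0.0215, 0.1158]), array([ 0.0019,  0.697 , -0.0068]))
```

View pics/c4.png

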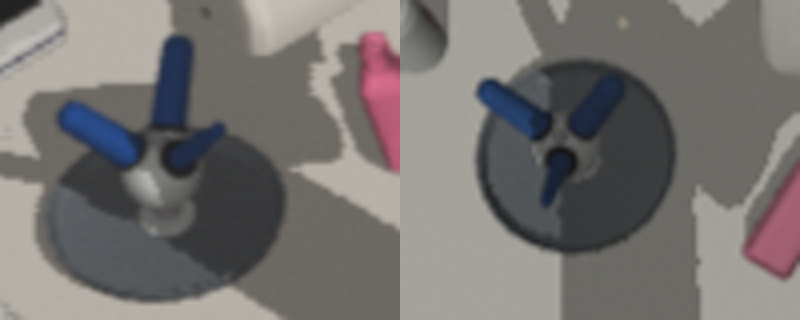

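Top crop: slim tip at (547,203), its collar at (561,162), pan centre near (576,156). Scene crop: slim tip at (221,129).

```bash
python3 - <<'E'
from h import *
t=(200+147/4,145+203/4); s=(200+221/4,205+129/4)
print("tip",two(t,s)); print(plane("top",t,.153),plane("scene",s,.153))
print("collar",plane("top",(200+161/4,145+162/4),.09))
A=np.array([plane("top",(200+a/4,145+b/4),.02)[:2] for a,b in[(78,156),(274,156),(172,252),(172,60)]]); print(A, (A[0,1]+A[1,1])/2,(A[2,0]+A[3,0])/2)
for q in(0,.05,-.05):
    P=[.586-.08*np.cos(q),.1966+.08*np.sin(q),.155]; print(q,P,proj("top",P),proj("scene",P))
E
```

```text
tip (array([0.5051, 0.1946, 0.1515]), np.float64(0.0019529068413570226))
[0.5039 0.1937 0.153 ] [0.5048 0.196  0.153 ]
collar [0.558  0.1965 0.09  ]
[[0.5815 0.2958]
 [0.5815 0.0984]
 [0.4832 0.1969]
 [0.6824 0.2053]] 0.19705551855870146 0.5827815325109454
0 [np.float64(0.506), np.float64(0.1966), 0.155] [235.8621 195.0717] [254.8058 236.6934]
0.05 [np.float64(0.5060999791684027), np.float64(0.20059833354165427), 0.155] [234.7673 195.0447] [253.8326 237.3054]
-0.05 [np.float64(0.5060999791684027), np.float64(0.19260166645834573), 0.155] [236.9594 195.0452] [255.7326 236.0545]
```

The peg faces front to within about 1.5°. Now I grasp the bottle.

Emit:
drive_tool(
  series=[
    [0.094, [0.009, 0.004, 0.023], [0, 0.14, 0]],
    [0.094, [0.018, 0.009, 0.046], [0, 0.28, 0]],
    [0.094, [0.027, 0.013, 0.07], [0, 0.42, 0]],
    [0.094, [0.036, 0.017, 0.093], [0, 0.56, 0]],
    [0.094, [0.045, 0.0215, 0.116], [0, 0.697, -0.006]],
  ],
)

```text
time: 7.8
tool_pos: [0.4505, -0.249, 0.1208]
ee_rot: [3.135, -0.703, 0.456]
wrist_force: [0.4, 0.6, -0.7]
width: 0.0938
finger_force: 0.0
```

```bash
python3 - <<'E'
from h import *
yaw=np.radians(25.5); u=[np.cos(yaw),np.sin(yaw),0]; g=tool(u,np.radians(40))
show(); print(rel([.5195,-.2174,.0286],g))
E
```

```text
7.8 [ 0.4505 -0.249   0.1208] [ 3.1349 -0.703   0.4563] [-1.0494 -0.0665  1.9096  0.7291  1.316  -0.1306] [ 0.3643  0.5668 -0.7349] 0.09384486995600956 0.0
(array([-0.0017,  0.0012,  0.1194]), array([-0.0006, -0.0049,  0.0086]))
```

Emit:
drive_tool(
  series=[
    [0.094, [0, 0, 0.03], [0, 0, 0]],
    [0.094, [-0.001, 0.001, 0.06], [0, 0, 0.004]],
    [0.094, [-0.001, 0.001, 0.09], [0, -0.004, 0.008]],
    [0.094, [-0.002, 0.001, 0.108], [0, -0.005, 0.008]],
    [0.094, [-0.002, 0.001, 0.116], [0, -0.005, 0.008]],
  ],
)

```text
time: 8.43
tool_pos: [0.5165, -0.217, 0.0296]
ee_rot: [-3.136, -0.693, 0.443]
wrist_force: [-0.6, 0.1, 0.9]
width: 0.094
finger_force: 0.0
```

Emit:
drive_tool(
  series=[
    [0.07, [0, 0, 0], [0, 0, 0]],
    [0.055, [0, 0, 0], [0, 0, 0]],
    [0.04, [0, 0, 0], [0, 0, 0]],
    [0.04, [0, 0, 0], [0, 0, 0]],
    [0.04, [0, 0, 0], [0, 0, 0]],
  ],
)

```text
time: 9.05
tool_pos: [0.5163, -0.2185, 0.0309]
ee_rot: [-3.137, -0.694, 0.441]
wrist_force: [-1.8, 0.1, 1.7]
width: 0.0539
finger_force: 30.0
```

```bash
python3 - <<'E'
from h import *
yaw=np.radians(25.5); u=[np.cos(yaw),np.sin(yaw),0]; g=tool(u,np.radians(40))
show(); print(rel([.5195,-.2174,.0286],g))
E
```

```text
9.05 [ 0.5163 -0.2185  0.0309] [-3.1369 -0.6941  0.4412] [-0.8802  0.1087  1.9362  0.7912  1.0618 -0.1416] [-1.8046  0.0616  1.6514] 0.05385024636651003 29.993281066417694
(array([0.0011, 0.0004, 0.0039]), array([-0.0022,  0.004 , -0.003 ]))
```

```bash
cat >> h.py <<'E'
G0=R.from_euler("xyz",[-3.1369,-.6941,.4412]); t0=np.array([.5163,-.2185,.0309])
_y=.4412; _u=np.array([np.cos(_y),np.sin(_y),0])
mt=G0.inv().apply(np.array([.6177,-.1706,.0235])-t0); mt[1]=0   # mouth in tool frame
q=-.025; PH=np.array([-np.cos(q),np.sin(q),0]); PD=PH*np.cos(np.radians(50))+np.array([0,0,np.sin(np.radians(50))])
C=np.array([.585,.1966,.09])+PH*.025
RF=tool(-PH,np.radians(-10.2))
def tcp_for(s): return C+PD*s-RF.apply(mt)
E
python3 - <<'E'
from h import *
print("mt",mt,"u_t",G0.inv().apply(_u),RF.apply(G0.inv().apply(_u)),-PD)
show(); print("pre",tcp_for(.13),"fin",tcp_for(0))
L=[.505,-.219,.22]; M=[.42,-.02,.36]; RM=R.from_rotvec(.5*(RF*G0.inv()).as_rotvec())*G0
p,R0=t0,G0
for P,Q in[(L,G0),(M,RM),(tcp_for(.13),RF)]: print(rel(P,Q,p,R0)); p,R0=P,Q
E
```

```text
Traceback (most recent call last):
NameError: name '_u' is not defined
```

```bash
sed -i 's/\b_u\b/bu/g' h.py; python3 - <<'E'
from h import *
print("mt",mt,"u_t",G0.inv().apply(bu),RF.apply(G0.inv().apply(bu)),-PD)
show(); print("pre",tcp_for(.13),"fin",tcp_for(0))
L=[.505,-.219,.22]; M=[.42,-.02,.36]; RM=R.from_rotvec(.5*(RF*G0.inv()).as_rotvec())*G0
p,R0=t0,G0
for P,Q in[(L,G0),(M,RM),(tcp_for(.13),RF)]: print(rel(P,Q,p,R0)); p,R0=P,Q
E
```

```text
mt [0.0815 0.     0.0774] u_t [0.7686 0.003  0.6397] [ 0.6431  0.0131 -0.7657] [ 0.6426  0.0161 -0.766 ]
 9.05 [ 0.5163 -0.2185  0.0309] [-3.1369 -0.6941  0.4412] [-0.8802  0.1087  1.9362  0.7912  1.0618 -0.1416] [-1.8046  0.0616  1.6514] 0.05385024636651003 29.993281066417694
pre [0.41   0.1922 0.2802] fin [0.4936 0.1943 0.1806]
(array([ 0.1129, -0.0051, -0.152 ]), array([0., 0., 0.]))
(array([ 0.0958, -0.2167, -0.1014]), array([-0.057 , -0.4291,  0.2087]))
(array([ 0.0153, -0.2046,  0.0969]), array([-0.057 , -0.4291,  0.2087]))
```

Emit:
drive_tool(
  series=[
    [0.04, [0.01, 0, -0.013], [0, 0, 0]],
    [0.04, [0.032, -0.001, -0.043], [0, 0, 0]],
    [0.04, [0.06, -0.003, -0.08], [0, 0, 0]],
    [0.04, [0.09, -0.004, -0.12], [0, 0, 0]],
    [0.04, [0.113, -0.005, -0.152], [0, 0, 0]],
  ],
)

```text
time: 9.68
tool_pos: [0.505, -0.219, 0.2226]
ee_rot: [-3.14, -0.694, 0.443]
wrist_force: [0.3, -1.0, -2.3]
width: 0.0538
finger_force: 30.0
```

Emit:
drive_tool(
  series=[
    [0.04, [0.014, -0.03, -0.015], [-0.008, -0.06, 0.03]],
    [0.04, [0.034, -0.077, -0.036], [-0.02, -0.153, 0.075]],
    [0.04, [0.055, -0.124, -0.058], [-0.033, -0.245, 0.12]],
    [0.04, [0.075, -0.17, -0.08], [-0.045, -0.337, 0.164]],
    [0.04, [0.096, -0.217, -0.101], [-0.057, -0.429, 0.209]],
  ],
)

```text
time: 10.3
tool_pos: [0.4188, -0.0182, 0.3616]
ee_rot: [-3.092, -0.256, 0.218]
wrist_force: [1.3, 0.2, -1.8]
width: 0.054
finger_force: 30.0
```

Emit:
drive_tool(
  series=[
    [0.04, [0.003, -0.041, 0.019], [-0.011, -0.086, 0.042]],
    [0.04, [0.006, -0.082, 0.039], [-0.023, -0.172, 0.083]],
    [0.04, [0.009, -0.123, 0.058], [-0.034, -0.257, 0.125]],
    [0.04, [0.012, -0.164, 0.078], [-0.046, -0.343, 0.167]],
    [0.04, [0.015, -0.205, 0.097], [-0.057, -0.429, 0.209]],
  ],
)

```text
time: 10.92
tool_pos: [0.4096, 0.1947, 0.2801]
ee_rot: [3.141, 0.179, 0.023]
wrist_force: [0.5, -0.2, -2.7]
width: 0.0537
finger_force: 30.0
```

```bash
python3 - <<'E'
from h import *
show(); print(rel(tcp_for(.13),RF))
for n in("scene","top"): cv2.imwrite(f"pics/{n}3.png",imaging.snapshot(n)[:,:,::-1])
print([proj(n,C+PD*.13) for n in("scene","top")])
a=cv2.imread("pics/scene3.png")[180:280,190:315]; b=cv2.imread("pics/top3.png")[150:250,185:310]
cv2.imwrite("pics/c5.png",np.vstack([cv2.resize(x,(375,300),interpolation=cv2.INTER_CUBIC) for x in(a,b)]))
E
```

```text
10.93 [0.4096 0.1947 0.2801] [3.1413 0.1793 0.0229] [ 0.2852 -0.0131  1.3871  0.0493  1.9405  1.8469] [ 0.5281 -0.1721 -2.6553] 0.05374075830980114 29.98886615037918
(array([ 0.0003,  0.0025, -0.0002]), array([-0.0001,  0.0013, -0.0021]))
[array([261.279 , 232.1749]), array([234.0932, 201.1028])]
```

View pics/c5.png

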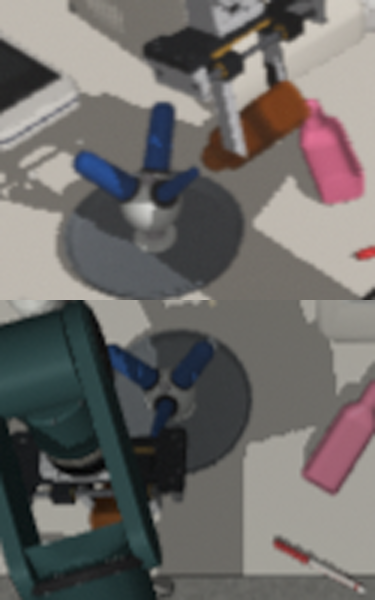

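The neck points at the peg from the scene side: mouth near scene px (260,233), predicted (261,232). I close in to 10 mm before the tip and check the alignment.

Emit:
drive_tool(
  series=[
    [0.04, [0.005, 0.0025, 0.004], [0, 0.001, -0.002]],
    [0.04, [0.013, 0.0025, 0.01], [0, 0.001, -0.002]],
    [0.04, [0.021, 0.0025, 0.017], [0, 0.001, -0.002]],
    [0.04, [0.027, 0.0025, 0.0224], [0, 0.001, -0.002]],
    [0.04, [0.027, 0.0025, 0.0224], [0, 0.001, -0.002]],
  ],
)

```text
time: 11.65
tool_pos: [0.4329, 0.1906, 0.252]
ee_rot: [-3.141, 0.179, 0.025]
wrist_force: [-0.3, 0.3, -2.2]
width: 0.0538
finger_force: 30.0
```

```bash
python3 - <<'E'
from h import *
show(); print(rel(tcp_for(.095),RF))
im=imaging.snapshot("scene"); cv2.imwrite("pics/scene4.png",im[:,:,::-1])
for s in(0,.085,.095,.129,.197,.255): print(s,proj("scene",C+PD*s), (proj("scene",C+PD*s)-[225,190])*8)
cv2.imwrite("pics/c6.png",cv2.resize(im[190:260,225:310,::-1],None,fx=8,fy=8,interpolation=cv2.INTER_CUBIC))
E
```

```text
11.65 [0.4329 0.1906 0.252 ] [-3.1412  0.1788  0.0255] [0.2652 0.0332 1.3955 0.0448 1.8863 1.8207] [-0.3489  0.2939 -2.2207] 0.053780056043784594 29.99042272567749
(array([-0.0006, -0.0022, -0.0013]), array([-0.0003,  0.0007,  0.0005]))
0 [245.0667 243.9629] [160.5334 431.7029]
0.085 [255.4085 236.4433] [243.2683 371.5461]
0.095 [256.6882 235.5128] [253.5056 364.1025]
0.129 [261.1453 232.272 ] [289.1625 338.1762]
0.197 [270.5841 225.4091] [364.6727 283.2725]
0.255 [279.2402 219.1151] [433.9219 232.9211]
```

View pics/c6.png

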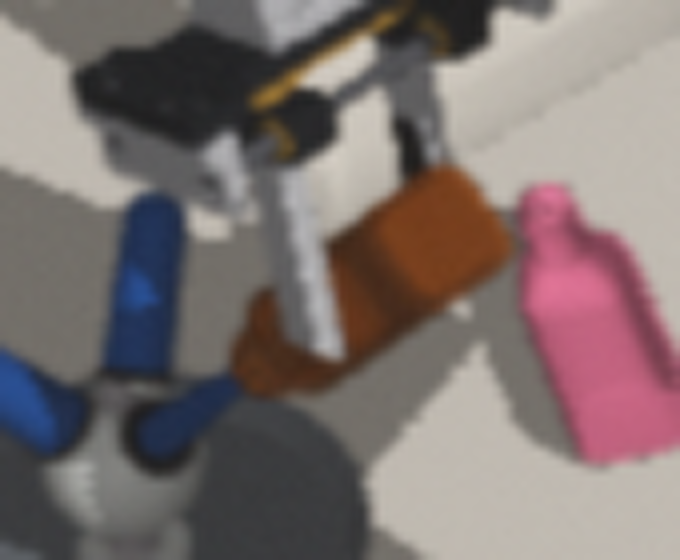

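The neck lies in line with the peg (mouth near (246,370), tip near (238,380) in the crop, agreeing with the prediction within about 1–2 mm). I insert gently and watch the force.

Emit:
drive_tool(
  series=[
    [0.04, [0.002, -0.002, 0.001], [0, 0, 0]],
    [0.04, [0.007, -0.002, 0.005], [0, 0, 0]],
    [0.04, [0.012, -0.002, 0.009], [0, 0, 0]],
    [0.04, [0.017, -0.002, 0.013], [0, 0, 0]],
    [0.04, [0.022, -0.002, 0.017], [0, 0, 0]],
  ],
)

```text
time: 12.32
tool_pos: [0.4518, 0.1936, 0.2317]
ee_rot: [-3.141, 0.178, 0.026]
wrist_force: [-0.3, -0.9, -2.6]
width: 0.0539
finger_force: 30.0
```

```bash
python3 - <<'E'
from h import *
show(); print(rel(tcp_for(.065),RF))
im=imaging.snapshot("scene"); cv2.imwrite("pics/scene5.png",im[:,:,::-1])
cv2.imwrite("pics/c7.png",cv2.resize(im[190:260,225:310,::-1],None,fx=8,fy=8,interpolation=cv2.INTER_CUBIC))
E
```

```text
12.32 [0.4518 0.1936 0.2317] [-3.141   0.1776  0.0264] [0.2615 0.0775 1.3889 0.0434 1.8476 1.8142] [-0.2694 -0.8878 -2.5789] 0.05392244577891091 29.990457594394684
(array([0.0003, 0.0003, 0.0012]), array([-0.0004, -0.0004,  0.0014]))
```

View pics/c7.png

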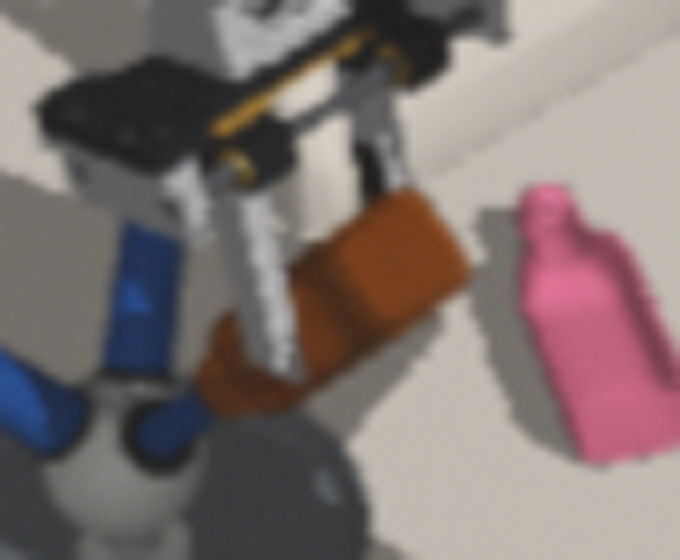

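The neck is over the tip with no contact force. I continue.

Emit:
drive_tool(
  series=[
    [0.04, [0.005, 0, 0.004], [0, 0, 0]],
    [0.04, [0.009, 0, 0.008], [0, 0, 0]],
    [0.04, [0.014, 0, 0.0115], [0, 0, 0]],
    [0.04, [0.0185, 0, 0.0155], [0, 0, 0]],
    [0.04, [0.0185, 0, 0.0155], [0, 0, 0]],
  ],
)

```text
time: 13.0
tool_pos: [0.4669, 0.1939, 0.213]
ee_rot: [-3.141, 0.178, 0.026]
wrist_force: [0.2, 0.4, -1.9]
width: 0.0541
finger_force: 30.0
```

```bash
python3 - <<'E'
from h import *
show(); print(rel(tcp_for(.02),RF),rel(tcp_for(0),RF))
E
```

```text
13.0 [0.4669 0.1939 0.213 ] [-3.1411  0.1784  0.0263] [0.255  0.1146 1.3855 0.042  1.815  1.8062] [ 0.2309  0.4433 -1.9223] 0.05411014684366497 29.99029666185379
(array([0.0166, 0.0003, 0.0144]), array([-0.0003,  0.0004,  0.0012])) (array([0.032 , 0.0003, 0.0272]), array([-0.0003,  0.0004,  0.0012]))
```

Emit:
drive_tool(
  series=[
    [0.04, [0.0045, 0, 0.004], [0, 0, 0]],
    [0.04, [0.009, 0, 0.0075], [0, 0, 0]],
    [0.04, [0.013, 0, 0.011], [0, 0, 0]],
    [0.04, [0.0165, 0, 0.014], [0, 0, 0]],
    [0.04, [0.0165, 0, 0.014], [0, 0, 0]],
  ],
)

```text
time: 13.62
tool_pos: [0.4807, 0.1943, 0.1965]
ee_rot: [-3.141, 0.178, 0.026]
wrist_force: [-0.4, -0.3, -2.1]
width: 0.0541
finger_force: 30.0
```

```bash
python3 - <<'E'
from h import *
show(); print(rel(tcp_for(.0),RF))
im=imaging.snapshot("scene"); cv2.imwrite("pics/scene6.png",im[:,:,::-1])
cv2.imwrite("pics/c8.png",cv2.resize(im[190:260,225:310,::-1],None,fx=8,fy=8,interpolation=cv2.INTER_CUBIC))
E
```

```text
13.62 [0.4807 0.1943 0.1965] [-3.141   0.1782  0.0263] [0.2496 0.1486 1.3804 0.0408 1.7862 1.7993] [-0.3849 -0.2768 -2.0987] 0.05407332728202157 29.99029666185379
(array([0.0155, 0.0003, 0.0133]), array([-0.0003,  0.0002,  0.0013]))
```

View pics/c8.png

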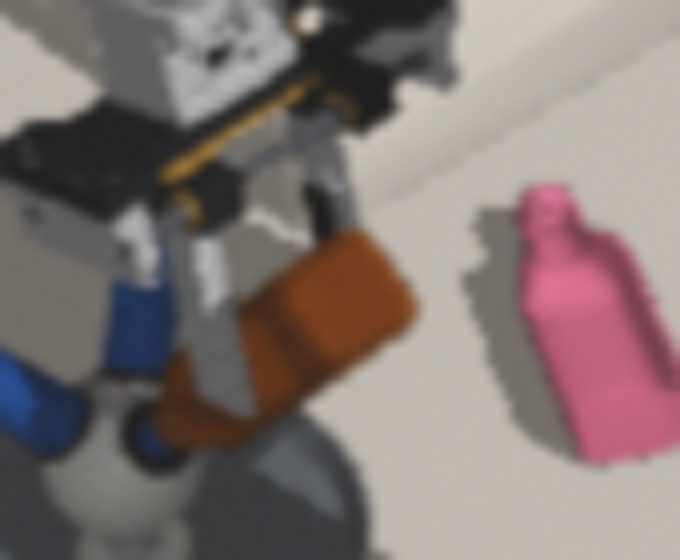

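The neck is nearly on, with a short piece of peg and the collar still showing at (150,440). I finish in small steps.

Emit:
drive_tool(
  series=[
    [0.04, [0.003, 0, 0.0026], [0, 0, 0]],
    [0.04, [0.006, 0, 0.005], [0, 0, 0]],
    [0.04, [0.009, 0, 0.0077], [0, 0, 0]],
    [0.04, [0.011, 0, 0.0094], [0, 0, 0]],
    [0.04, [0.0125, 0, 0.0107], [0, 0, 0]],
  ],
)

```text
time: 14.3
tool_pos: [0.4912, 0.1946, 0.184]
ee_rot: [-3.141, 0.177, 0.026]
wrist_force: [-0.4, 0.8, -2.0]
width: 0.0541
finger_force: 30.0
```

Emit:
drive_tool(
  series=[
    [0.04, [0, 0, 0], [0, 0, 0]],
    [0.04, [0.0008, 0, 0.0007], [0, 0, 0]],
    [0.04, [0.0008, 0, 0.0007], [0, 0, 0]],
    [0.04, [0.0015, 0, 0.0013], [0, 0, 0]],
    [0.04, [0.0015, 0, 0.0013], [0, 0, 0]],
  ],
)

```text
time: 14.92
tool_pos: [0.4924, 0.1947, 0.1827]
ee_rot: [-3.141, 0.177, 0.026]
wrist_force: [1.5, -0.0, -1.7]
width: 0.0536
finger_force: 30.0
```

```bash
python3 - <<'E'
from h import *
show(); print(rel(tcp_for(.0),RF))
E
```

```text
14.93 [0.4924 0.1947 0.1827] [-3.1409  0.1773  0.0264] [0.2452 0.1776 1.3745 0.0397 1.7624 1.7938] [ 1.4683 -0.022  -1.7407] 0.05358122903936942 29.990420043468475
(array([0.0015, 0.0004, 0.0018]), array([-0.0005, -0.0008,  0.0014]))
```

Emit:
drive_tool(
  series=[
    [0.04, [0.0008, 0, 0.0007], [0, 0, 0]],
    [0.04, [0.0008, 0, 0.0007], [0, 0, 0]],
    [0.04, [0.0015, 0, 0.0013], [0, 0, 0]],
    [0.04, [0.0015, 0, 0.0013], [0, 0, 0]],
    [0.04, [0.0015, 0, 0.0013], [0, 0, 0]],
  ],
)

```text
time: 15.55
tool_pos: [0.4936, 0.1947, 0.1812]
ee_rot: [-3.141, 0.177, 0.026]
wrist_force: [0.8, 0.1, -1.9]
width: 0.054
finger_force: 30.0
```

Emit:
drive_tool(
  series=[
    [0.04, [0.0008, 0, 0.0007], [0, 0, 0]],
    [0.04, [0.0008, 0, 0.0007], [0, 0, 0]],
    [0.04, [0.0015, 0, 0.0013], [0, 0, 0]],
    [0.04, [0.0015, 0, 0.0013], [0, 0, 0]],
    [0.04, [0.0015, 0, 0.0013], [0, 0, 0]],
  ],
)

```text
time: 16.18
tool_pos: [0.4945, 0.1947, 0.1804]
ee_rot: [-3.141, 0.178, 0.027]
wrist_force: [-4.4, -0.7, 4.4]
width: 0.0539
finger_force: 30.0
```

The reaction force along the peg (about 8 N) shows the mouth is on the collar. I release and retreat.

Emit:
drive_tool(
  series=[
    [0.055, [0, 0, 0], [0, 0, 0]],
    [0.06, [0, 0, 0], [0, 0, 0]],
    [0.072, [0, 0, 0], [0, 0, 0]],
    [0.082, [0, 0, 0], [0, 0, 0]],
    [0.082, [0, 0, 0], [0, 0, 0]],
  ],
)

```text
time: 16.8
tool_pos: [0.4949, 0.1947, 0.1796]
ee_rot: [-3.141, 0.177, 0.026]
wrist_force: [0.3, 0.2, -0.6]
width: 0.0817
finger_force: 0.0
```

Emit:
drive_tool(
  series=[
    [0.082, [0, 0, -0.01], [0, 0, 0]],
    [0.082, [0, 0, -0.03], [0, 0, 0]],
    [0.082, [0, 0, -0.06], [0, 0, 0]],
    [0.082, [0, 0, -0.1], [0, 0, 0]],
    [0.082, [0, 0, -0.14], [0, 0, 0]],
  ],
)

```text
time: 17.42
tool_pos: [0.5197, 0.1953, 0.3194]
ee_rot: [-3.141, 0.176, 0.026]
wrist_force: [0.7, -0.2, 0.8]
width: 0.0823
finger_force: 0.0
```

Emit:
drive_tool(
  series=[
    [0.082, [0, 0.04, -0.02], [0, 0, 0]],
    [0.082, [0, 0.08, -0.03], [0, 0, 0]],
    [0.082, [0, 0.13, -0.03], [0, 0, 0]],
    [0.082, [0, 0.18, -0.03], [0, 0, 0]],
    [0.082, [0, 0.23, -0.03], [0, 0, 0]],
  ],
)

```text
time: 18.05
tool_pos: [0.5309, -0.036, 0.3477]
ee_rot: [-3.141, 0.176, 0.027]
wrist_force: [0.8, 0.8, 0.7]
width: 0.0823
finger_force: 0.0
```

```bash
python3 - <<'E'
from h import *
show()
for n in("scene","top"): cv2.imwrite(f"pics/{n}7.png",imaging.snapshot(n)[:,:,::-1])
a=cv2.imread("pics/scene7.png")[180:280,190:315]; b=cv2.imread("pics/top7.png")[140:240,185:310]
cv2.imwrite("pics/c9.png",np.hstack([cv2.resize(x,(400,320),interpolation=cv2.INTER_CUBIC) for x in(a,b)]))
for s in(0,.16): print([(proj("scene",C+PD*s)-[190,180])*3.2,(proj("top",C+PD*s)-[185,140])*3.2+[400,0]])
E
```

```text
18.05 [ 0.5309 -0.036   0.3477] [-3.141   0.1757  0.0266] [-0.1553  0.1829  1.0429 -0.0357  2.0885  1.374 ] [0.8397 0.801  0.6787] 0.08234554716942746 0.0
[array([176.2134, 204.6812]), array([577.291, 143.962])]
[array([241.1468, 157.4679]), array([551.9509, 208.6742])]
```

View pics/c9.png

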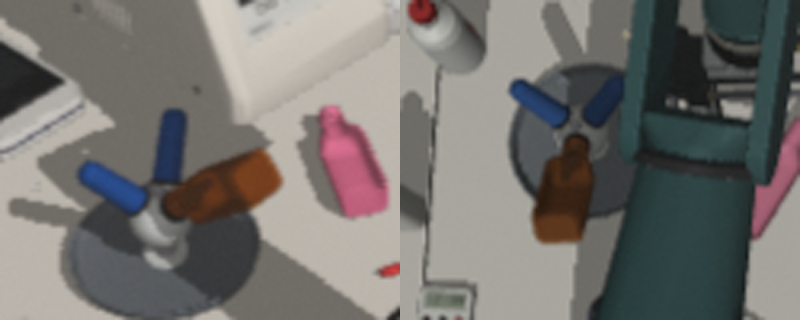

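The final crop shows the bottle neck-down on the slim peg, with the mouth at the collar (scene (170,205)) and the base toward the front (top (558,225)). The left stout tip is within 0.2 px of where it was, so the hub hasn't turned and the peg still faces front.

```bash
python3 -c "
from bench import robot
print(robot.close_job())"
```

```text
the job is handed in; nothing more can be done
None
```

The job is handed in at about 18 s: the slim peg faces front to within about 1.5°, and the amber bottle hangs neck-down on it with its mouth on the collar, tilted a few degrees by the slack in the neck; the arm is clear, and I moved nothing else.

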